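# Tilt-test two parts cases and keep the one that holds

## Task

Lift the handle of the tilt-test ramp until one of the two small cases on its board slides down into the trough, while the other stays where it is. Then take the case that held its place off the board and set it down, without dropping it, flat and lid up inside the shallow white tray; leave the one that slid in the trough.

Things in the scene. Friction and masses are not known exactly. Their poses are not given: they have to be found in the camera images.
- case_p_mid (a point): One of two look-alike closed parts cases on the ramp's board: black, grey lid with black inlay, steel latch at each end, 48 mm wide (its x), 75 long (its y, along the slope within 10 deg), 44 high incl. two 4 mm runners; 0.15-0.3 kg. Point: its centre, 22 mm above its underside, z out of the lid. One case's runners hold past 30 deg, the other's slide at about 6; only the test tells which.
- case_q_mid (a point): One of two look-alike closed parts cases on the ramp's board: black, grey lid with black inlay, steel latch at each end, 48 mm wide (its x), 75 long (its y, along the slope within 10 deg), 44 high incl. two 4 mm runners; 0.15-0.3 kg. Point: its centre, 22 mm above its underside, z out of the lid. One case's runners hold past 30 deg, the other's slide at about 6; only the test tells which.
- handle (a point): Middle of the handle's grip bar: round steel, 12 mm thick, 120 mm long, parallel to the ramp's x, on two uprights near the board's free edge, 50 mm above the board's top. Board down: at (0, -260, 77) mm in the ramp's frame. Moves with the board; z is the board's normal. Pinch it from above, fingers closing across the bar, and lead it up in an arc about the hinge.
- board (a joint): Ramp's bare aluminium board, 240 mm along the hinge, 272 mm from hinge to free edge (at the ramp's -y), 10 mm thick, top 27 mm above the table when down. Value: its tilt in rad, 0 level, grows as the free edge rises, stop at 0.42; 0.35 is a good test. The hinge line is the ramp's x axis raised 22 mm. Stiff and counterbalanced: 5 to 12 N at the handle moves it and it stays where left.
- ramp: Tilt-test ramp, fixed to the table. Origin: on the table under the middle of the board's hinge line; x along the hinge, z up. Board on the -y side; on the +y side the open grey catch trough that a sliding case falls into: black rubber floor 6 mm above the table, 250 mm along x, 130 mm along y from the hinge, side walls 40 mm and end wall 55 mm high.
- tray: Fixed shallow open white painted metal tray on the table left of the ramp (+y), 130 x 105 mm outside (x, y), 24 mm high, walls and floor 5 mm thick (inside 120 x 95 mm, 19 mm deep), empty. Origin: centre of its underside on the table; the floor's top is 5 mm above it, so a case standing in it has its centre 27 mm above the origin.

How it is judged (in metres and radians):
On the way:
1. with the board raised, one case has slid into the trough and the other still stands on the board (y of case_q_mid in the frame of ramp between 0.02 and 0.125 m and x of case_q_mid in the frame of ramp between -0.12 and 0.12 m and z of case_q_mid in the frame of ramp below 0.055 m and z of handle in the frame of ramp above 0.105 m and y of case_p_mid in the frame of ramp below -0.03 m and z of case_p_mid in the frame of ramp above 0.05 m), for 0.2 s.
At the end, for the whole second after the job is handed in: The case that slid lies in the trough; the case that held stands flat (within 10 degrees), lid up, on the floor of the tray, its centre within 45 mm of the tray's centre; both released and at rest (y of case_q_mid in the frame of ramp between 0.02 and 0.125 m and x of case_q_mid in the frame of ramp between -0.12 and 0.12 m and z of case_q_mid in the frame of ramp below 0.055 m and horizontal distance between case_p_mid and tray below 0.045 m and z of case_p_mid in the frame of tray between 0.018 and 0.035 m and angle between case_p_mid's own z axis and vertical below 0.18 rad and linear speed of each of case_p, case_q below 0.02 m/s); the robot touches nothing.
It fails at once if the case that held is dropped or thrown (moves faster than 0.7 m/s while the fingers are not touching it) (linear speed of case_p above 0.7 m/s and contact force between the fingers and case_p below 0.05 N).
It also fails if it takes over 50 s, if anything falls off the work surface, if the arm or the gripper's body presses on something with over 40 N, if the wrist force passes 120 N, or if a joint passes its speed limit or range.

## Robot

A 6-joint arm with a two-finger parallel gripper is mounted at the origin on the work surface. World frame = base frame: x ahead of the robot, y to its left, z up, the work surface at z = 0. Lengths are in mm, angles in rad, forces in N, time in s.
With the tool pointing down it reaches from about 300 to 775 mm from the base axis. Payload 14.6 kg.
Tool frame: the origin (TCP) lies on the centre line of the jaws, within the pads' length; the fingertips stand 8 mm ahead of it and the grasp point (between the pads) lies 11 mm behind it; z points along the fingers, y is the direction in which the jaws open and shut (so a half turn about z gives the same grasp; the last joint's range is limited). The gripper opens to 94 mm and grips with 3 to 60 N. Pads are 16 mm wide; open, the fingers measure 119 mm over their backs; the gripper's body (75 mm by 177 mm) begins 78 mm behind the grasp point.
Start: joints at [-1.188, 0.3, 1.521, -0, 1.321, -0.067], TCP at [239.124, -495.287, 213.446] pointing down, gripper open.
Joint ranges: [-3.03, 3.03], [-0.79, 2.21], [0.23, 2.52], [-1.04, 4.18], [0, 3.07], [-2.55, 2.55]. Speed limits (rad/s): [2.22, 2.22, 2.57, 3.14, 3.14, 3.14].

## Interface

Orientations are given as [roll, pitch, yaw] about the fixed x, y, z axes, in that order (R = Rz(yaw) Ry(pitch) Rx(roll)).
In Python, from cell import read_state, cams, manip gives the robot as it stands.
- The arm moves only by the shell command python3 -m handwheel 'ROWS' [OPENING] [FORCE]. ROWS is JSON, a list of rows, each a list of 4 numbers: the shift along the tool's x, y, z in m, then the turn about the tool's z in degrees. In form: [[dx, dy, dz, turn], ...]. A call has 1 to 5 rows; each row is the pose to reach, as a shift and turn from the pose measured when the call began, along the tool's axes at that moment; what a row does not reach only later rows make up. A row lasts 1/8 s, in which the tool goes at most 62.5 mm and 10.7 degrees, less where a joint would pass 70% of its speed; a pose out of reach is approached as far as the arm can. A call with a gripper value outside its range is refused whole. OPENING is the closure, from 0 (fully open) to 1 (shut), set as the call begins (- or left out, the last holds). The fingers move at their own pace and stop on an object; FORCE is the grip in N (left out, the last holds). Time passes only in rows, so rows that repeat a pose let the fingers close. It gives the time, the measured TCP pose, the force and the opening at its end, in the units of the state.
- read_state(): the state, without advancing time (a new reading comes with each control period).
- cams.camera(name): name is "scene" or "top"; returns the picture (480x640x3 uint8, red, green, blue); there is no depth.
- cams.get_calibration(name): a dict with "vertical_fov" (degrees; the focal length in pixels is half the picture's height over the tangent of half this angle, whatever the lens; pixels are square), "cx", "cy" (the principal point, pixels), "dist_coeffs" ([k1, k2, p1, p2, k3] as OpenCV has them; the pictures are not rectified), "R" (3x3) and "t" (3): a world point X has camera coordinates R X + t. Camera axes: x right, y down, z forward; pixel columns grow to the right and rows downward; lengths in mm; the calibration is good to about 2 mm. A picture is of the moment at which its call begins. get_calibration takes no time and is no camera call.
- manip.sign_off(): hands the job in, once; it reports no verdict.
The state is a dict: "clock": time; "joints": joint angles; "qd": joint speeds; "effort": joint torques, N m; "eef_pos": TCP position; "eef_rot": TCP orientation; "wrist_force": force on the tool from outside, world axes, zero at the start; "moment": the same for the moment, N m; "finger_gap": finger opening in mm.
Only numpy, scipy, OpenCV 4.12 (cv2) and the standard library are available. Lean on these libraries where they do the work, as an engineer would, in place of code of your own. Each camera call takes 0.05 s, during which the arm holds its last target. There are 200 camera calls.

## Working session

There is one attempt and no reset: what is moved stays moved. The work goes in short steps, Python scripts to look and compute and a shell command to move; the robot and the scene stay as the last step left them, time stands still between calls to the robot, and variables do not carry over. Pictures are saved under pics/ and viewed, about 8 in all and at most 12, crops included, and the job is handed in when it is done.

```bash
mkdir -p pics; ls
python3 - <<'E'
from cell import read_state, cams
import cv2
s=read_state();print(s)
for n in("top","scene"):
    cv2.imwrite(f"pics/{n}0.png",cams.camera(n)[:,:,::-1]);print(n,cams.get_calibration(n))
E
```

```text
pics
{'clock': 0.0, 'joints': array([-1.18758547e+00,  3.00486649e-01,  1.52160329e+00, -6.41106005e-06,
        1.32068559e+00, -6.66245825e-02]), 'qd': array([-0.00196601, -0.00059414,  0.00073891,  0.000652  ,  0.0004242 ,
       -0.00080926]), 'effort': array([ 3.03469724e-04, -5.31807554e+01, -3.52737808e+01,  7.08454801e-02,
        2.44062074e-02, -9.88723309e-05]), 'eef_pos': array([ 239.03599531, -495.05187726,  212.86839753]), 'eef_rot': array([-3.14041198e+00, -7.25548964e-05,  4.49836990e-01]), 'wrist_force': array([-0.33716231, -0.3071316 ,  0.18753267]), 'moment': array([0.02361321, 0.0325517 , 0.01718643]), 'finger_gap': 94.17544700356204}
top {'vertical_fov': 51.681904979817034, 'cx': 318.4111274619308, 'cy': 239.6599891017167, 'dist_coeffs': array([-0.13647446,  0.        ,  0.        ,  0.        ,  0.        ]), 'R': array([[ 0.01228614, -0.99980014, -0.01577101],
       [-0.99082287, -0.01004958, -0.1347926 ],
       [ 0.13460717,  0.01728236, -0.99074832]]), 't': array([ 47.51696709, 563.60548327, 961.34362461])}
scene {'vertical_fov': 57.15051025863289, 'cx': 313.47761731803473, 'cy': 239.28292891286947, 'dist_coeffs': array([0.01281649, 0.        , 0.        , 0.        , 0.        ]), 'R': array([[ 0.72079884,  0.69314142,  0.00200372],
       [ 0.59460389, -0.61683871, -0.51570944],
       [-0.3562236 ,  0.37291418, -0.8567612 ]]), 't': array([-421.00504894, -273.11957835, 1175.17674431])}
```

View pics/top0.png

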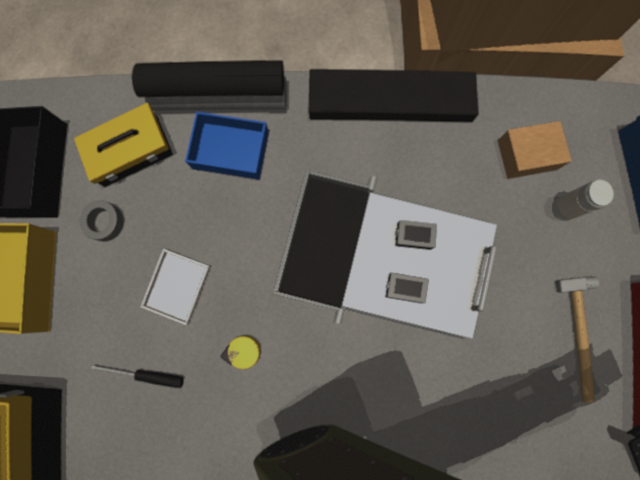

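View pics/scene0.png

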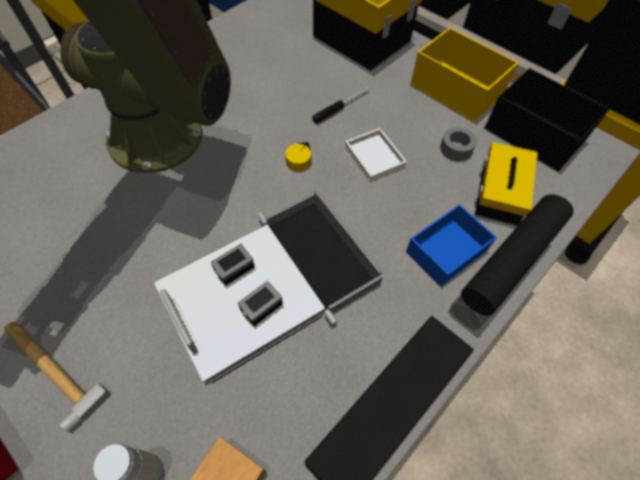

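Top view: board corners about (370,192), (496,224), (472,337), (343,308); cases at (416,234) and (408,288); handle about (484,278); tray about (176,286). The scene view agrees. I'll measure by masks next.

```bash
cat > h.py <<'E'
import numpy as np, cv2
from cell import read_state, cams
def K(n):
    c=cams.get_calibration(n); f=240/np.tan(np.radians(c["vertical_fov"]/2))
    return c,np.array([[f,0,c["cx"]],[0,f,c["cy"]],[0,0,1.]])
def rays(n,px):
    c,k=K(n); u=cv2.undistortPoints(np.float64(px).reshape(-1,1,2),k,c["dist_coeffs"]).reshape(-1,2)
    R=np.array(c["R"]);return -R.T@c["t"],np.c_[u,np.ones(len(u))]@R
def plane(n,px,z):
    o,d=rays(n,px); return o+d*((z-o[2])/d[:,2:])
def proj(n,X):
    c,k=K(n); return cv2.projectPoints(np.float64(X).reshape(-1,1,3),cv2.Rodrigues(np.array(c["R"]))[0],np.float64(c["t"]),k,c["dist_coeffs"])[0].reshape(-1,2)
E
cat > m.py <<'E'
from h import *
for n,bs,ts,cs in(("top",(450,300),(176,286),[(416,234),(408,288)]),("scene",(210,320),(376,153),[(260,303),(233,263)])):
    im=cv2.imread(f"pics/{n}0.png"); g=im.min(2)
    for nm,s,z in(("board",bs,27),("tray",ts,24)):
        m=(g>130).astype(np.uint8); m=cv2.morphologyEx(m,cv2.MORPH_CLOSE,np.ones((3,3)))
        for c in cv2.findContours(m,0,1)[0]:
            if cv2.pointPolygonTest(c,s,False)>=0:
                W=plane(n,cv2.convexHull(c),z)[:,:2].astype(np.float32)
                r=cv2.minAreaRect(W); print(n,nm,r,cv2.boxPoints(r).round(0).tolist())
    for s in cs:
        m=(im.max(2)<75).astype(np.uint8); l,k,st,ce=cv2.connectedComponentsWithStats(m)[0:4]
        x,y=s; sub=g[y-22:y+23,x-25:x+26]
        # inlay: dark comp nearest the seed
        i=min((i for i in range(1,l) if 30<st[i][4]<1500),key=lambda i:np.hypot(*(ce[i]-s)))
        ys,xs=np.where(k==i); W=plane(n,np.c_[xs,ys],71)[:,:2].astype(np.float32)
        print(n,"inlay",s,ce[i],st[i],cv2.minAreaRect(W),g[y,x])
    # lid+body
big=[]
for n,(a,b,c,d) in(("top",(375,190,530,340)),("scene",(150,215,310,375))):
    im=cv2.imread(f"pics/{n}0.png")[b:d,a:c]; big.append(cv2.resize(im,(400,400),interpolation=cv2.INTER_CUBIC))
cv2.imwrite("pics/z0.png",np.hstack(big))
E
python3 m.py
```

```text
top board ((516.3668823242188, -154.9862060546875), (271.8481140136719, 240.77076721191406), 76.26509094238281) [[367.0, -258.0], [601.0, -316.0], [666.0, -52.0], [432.0, 6.0]]
top tray ((465.452392578125, 350.5730285644531), (105.1618881225586, 129.7100372314453), 70.53657531738281) [[387.0, 323.0], [509.0, 279.0], [544.0, 379.0], [422.0, 422.0]]
top inlay (416, 234) [417.24929178 233.40793201] [404 226  27  16 353] ((572.9697875976562, -140.07907104492188), (50.191650390625, 27.67584228515625), 84.84822845458984) 54
top inlay (408, 288) [408.02654867 287.36578171] [395 279  27  18 339] ((467.55120849609375, -120.41619873046875), (49.16532516479492, 26.72313690185547), 80.95092010498047) 62
scene board ((470.7997131347656, -143.4995574951172), (285.6334533691406, 332.53216552734375), 76.3534927368164) [[276.0, -243.0], [599.0, -322.0], [666.0, -44.0], [343.0, 35.0]]
scene tray ((452.1854248046875, 356.54876708984375), (111.9212417602539, 161.78208923339844), 70.52294158935547) [[357.0, 331.0], [510.0, 277.0], [547.0, 382.0], [395.0, 436.0]]
scene inlay (260, 303) [259.03614458 299.06927711] [246 287  27  25 332] ((571.458740234375, -139.6198272705078), (49.537269592285156, 27.379253387451172), 84.06909942626953) 48
scene inlay (233, 263) [231.12 259.65] [218 249  27  22 300] ((465.8432922363281, -120.44778442382812), (50.34064865112305, 28.271286010742188), 81.53772735595703) 37
```

View pics/z0.png

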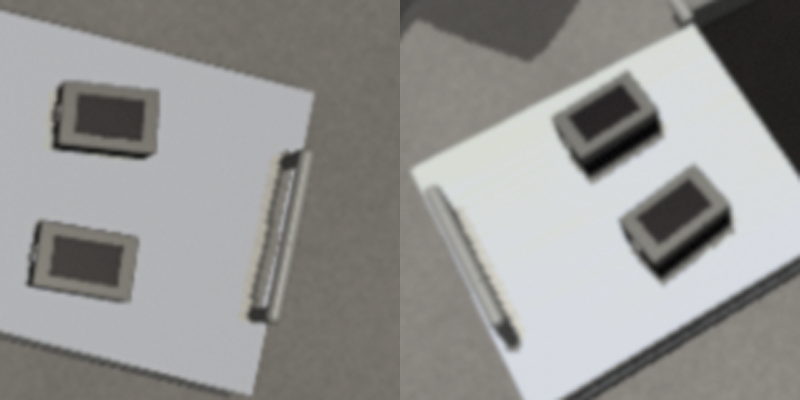

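```bash
cat > d.py <<'E'
# python3 d.py x y z yawdeg : shift needed in tool axes
from h import *; import sys
from scipy.spatial.transform import Rotation as Ro
s=read_state(); R=Ro.from_euler("xyz",s["eef_rot"]).as_matrix()
x,y,z,w=map(float,sys.argv[1:5]); yaw=np.degrees(np.arctan2(R[1,0],R[0,0]))
print("t",s["clock"],"at",s["eef_pos"].round(1),"yaw",yaw.round(2),"F",s["wrist_force"].round(1),"gap",s["finger_gap"].round(1))
print("shift m",((np.array([x,y,z])-s["eef_pos"])@R/1000).round(4),"turn",round((yaw-w+180)%360-180,2))
E
python3 d.py 487 -275.6 66 -13.7
python3 -m handwheel '[[0.055,-0.015,0,8],[0.11,-0.03,0,16],[0.17,-0.045,0,24],[0.225,-0.06,0,32],[0.28,-0.075,0,39.5]]' 0.4 20
python3 d.py 487 -275.6 66 -13.7
```

```text
clock: 0.72
eef_pos: [459.7, -304.3, 212.9]
eef_rot: [-3.141, 0.001, -0.244]
wrist_force: [0.8, -0.8, -0.8]
finger_gap: 56.9Traceback (most recent call last):
  File "d.py", line 6, in <module>
    print("t",s["clock"],"at",s["eef_pos"].round(1),"yaw",yaw.round(2),"F",s["wrist_force"].round(1),"gap",s["finger_gap"].round(1))
                                                                                                           ^^^^^^^^^^^^^^^^^^^^^
AttributeError: 'float' object has no attribute 'round'
Traceback (most recent call last):
  File "d.py", line 6, in <module>
    print("t",s["clock"],"at",s["eef_pos"].round(1),"yaw",yaw.round(2),"F",s["wrist_force"].round(1),"gap",s["finger_gap"].round(1))
                                                                                                           ^^^^^^^^^^^^^^^^^^^^^
AttributeError: 'float' object has no attribute 'round'
```

```bash
sed -i 's/s\["finger_gap"\].round(1)/round(s["finger_gap"],1)/' d.py
python3 d.py 487 -275.6 66 -13.7
```

```text
t 0.725 at [ 459.7 -304.3  212.9] yaw -13.98 F [ 0.8 -0.8 -0.8] gap 56.9
shift m [ 0.0197 -0.0343  0.1469] turn -0.28
```

```bash
python3 -m handwheel '[[0.0197,-0.0343,0,-0.3],[0.0197,-0.0343,0.04,-0.3],[0.0197,-0.0343,0.08,-0.3],[0.0197,-0.0343,0.115,-0.3],[0.0197,-0.0343,0.147,-0.3]]'
python3 d.py 487 -275.6 66 -13.7
python3 - <<'E'
from h import *
a=[]
for n,p in(("top",(484,278)),("scene",(180,320))):
    im=cams.camera(n)[:,:,::-1]; q=im[p[1]-75:p[1]+75,p[0]-75:p[0]+75]; a.append(cv2.resize(q,(400,400),interpolation=cv2.INTER_CUBIC))
cv2.imwrite("pics/g.png",np.hstack(a))
E
```

```text
clock: 1.35
eef_pos: [486.7, -275.3, 64.3]
eef_rot: [-3.14, 0.002, -0.239]
wrist_force: [1.0, -0.3, 0.3]
finger_gap: 56.6
t 1.35 at [ 486.7 -275.3   64.3] yaw -13.68 F [ 1.  -0.3  0.3] gap 56.6
shift m [ 0.0003  0.0002 -0.0017] turn 0.02
```

View pics/g.png

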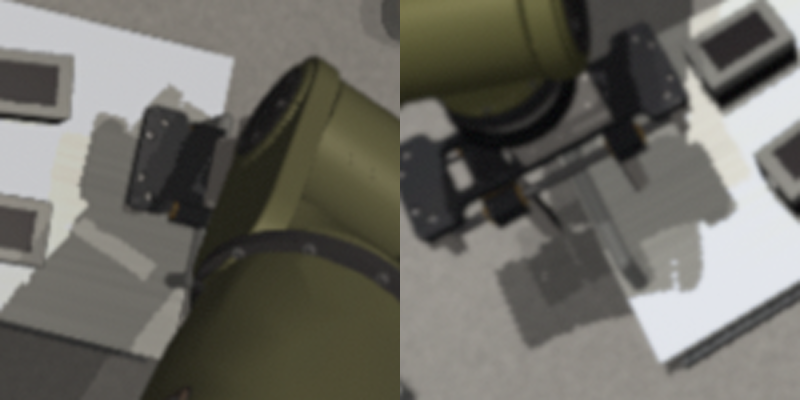

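Scene crop: the bar (about (600,210) in the crop) lies between the open fingers, which straddle it. Close.

```bash
python3 -m handwheel '[[0,0,-0.0015,0],[0,0,-0.0015,0],[0,0,-0.0015,0],[0,0,-0.0015,0]]' 1 25
python3 - <<'E'
import numpy as np
# arc: shift from level, tool y sign: yaw -13.7 -> tool y = -ramp y ; z down
for t in np.radians([2,4,6,8,10,12,14,16,18,20,21]):
    y=-260*np.cos(t)-55*np.sin(t); z=-260*-np.sin(t)+55*np.cos(t)
    # rotation: (y,z) about hinge, free edge rising
    y=-(260*np.cos(t)-55*np.sin(t))
    print(round(np.degrees(t)),"dy %.4f dz %.4f"%(-(y+260)/1000,-(z-55)/1000))
E
```

```text
clock: 1.95
eef_pos: [485.6, -274.7, 64.7]
eef_rot: [-3.139, 0.006, -0.239]
wrist_force: [-0.5, -0.0, -0.4]
finger_gap: 19.6
2 dy -0.0021 dz -0.0090
4 dy -0.0045 dz -0.0180
6 dy -0.0072 dz -0.0269
8 dy -0.0102 dz -0.0356
10 dy -0.0135 dz -0.0443
12 dy -0.0171 dz -0.0529
14 dy -0.0210 dz -0.0613
16 dy -0.0252 dz -0.0695
18 dy -0.0297 dz -0.0777
20 dy -0.0345 dz -0.0856
21 dy -0.0370 dz -0.0895
```

```bash
python3 -m handwheel '[[0,0,-0.0005,0],[0,0,-0.0005,0],[0,0,-0.0005,0]]'
```

```text
clock: 2.33
eef_pos: [485.7, -274.1, 65.1]
eef_rot: [-3.138, 0.006, -0.239]
wrist_force: [1.0, 5.1, -2.0]
finger_gap: 11.2
```

```bash
python3 -m handwheel '[[0,-0.001,-0.0045,0],[0,-0.0021,-0.009,0],[0,-0.0045,-0.018,0],[0,-0.0058,-0.0225,0],[0,-0.0072,-0.027,0]]'; python3 d.py 485.7 -274.1 65.1 -13.7
```

```text
clock: 2.95
eef_pos: [487.4, -267.1, 92.3]
eef_rot: [-3.138, 0.007, -0.239]
wrist_force: [2.1, -1.1, -9.9]
finger_gap: 11.0
t 2.95 at [ 487.4 -267.1   92.3] yaw -13.67 F [ 2.1 -1.1 -9.9] gap 11.0
shift m [0.0002 0.0073 0.0272] turn 0.03
```

Board follows (10 N). Continue to about 20°.

```bash
python3 -m handwheel '[[0,-0.0015,-0.0045,0],[0,-0.003,-0.0088,0],[0,-0.0046,-0.013,0],[0,-0.0063,-0.0175,0],[0,-0.008,-0.0218,0]]'
python3 -m handwheel '[[0,-0.002,-0.005,0],[0,-0.0045,-0.0105,0],[0,-0.0075,-0.0165,0],[0,-0.0105,-0.022,0],[0,-0.0145,-0.029,0]]'
python3 d.py 485.7 -274.1 65.1 -13.7
python3 - <<'E'
from h import *
cv2.imwrite("pics/tilt_s.png",cams.camera("scene")[150:450,100:500,::-1])
E
```

```text
clock: 3.58
eef_pos: [489.3, -259.3, 114.3]
eef_rot: [-3.138, 0.007, -0.239]
wrist_force: [-0.2, -1.3, -8.5]
finger_gap: 11.2
clock: 4.2
eef_pos: [492.7, -245.4, 143.9]
eef_rot: [-3.139, 0.007, -0.239]
wrist_force: [-3.5, -5.6, -7.1]
finger_gap: 11.6
t 4.2 at [ 492.7 -245.4  143.9] yaw -13.68 F [-3.5 -5.6 -7.1] gap 11.6
shift m [0.0005 0.0297 0.0787] turn 0.02
```

View pics/tilt_s.png

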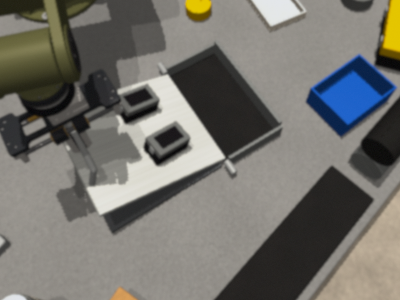

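Both cases still appear on the board at about 18°: at (240,250) and (267,290) in the full frame. I'll go to the suggested 0.35, wait, and check.

```bash
python3 -m handwheel '[[0,-0.0025,-0.004,0],[0,-0.005,-0.008,0],[0,-0.005,-0.008,0],[0,-0.005,-0.008,0],[0,-0.005,-0.008,0]]'
python3 d.py 485.7 -274.1 65.1 -13.7
python3 - <<'E'
from h import *
a=[]
for n,(x,y,w,h) in(("top",(260,160,270,200)),("scene",(140,190,270,200))):
    a.append(cv2.resize(cams.camera(n)[y:y+h,x:x+w,::-1],(540,400)[:2] if 0 else (400,296),interpolation=cv2.INTER_CUBIC))
cv2.imwrite("pics/tilt2.png",np.hstack(a))
O=np.array([548.7,-23,22]);Y=np.array([.2374,.9714,0]);X=np.array([.9714,-.2374,0]);Z=np.array([0,0,1.])
t=np.radians(19.7);Yb=np.cos(t)*Y-np.sin(t)*Z;Zb=np.cos(t)*Z+np.sin(t)*Y
for c in((572.5,-140),(466.7,-120.4)):
    d=np.r_[c,22]-O; P=O+(d@X)*X+(d@Y)*Yb+49*Zb
    print("expected unmoved",[proj(n,P).round(0) for n in("top","scene")])
E
```

```text
clock: 4.88
eef_pos: [494.1, -239.9, 153.6]
eef_rot: [-3.138, 0.007, -0.239]
wrist_force: [-6.0, -0.1, 0.4]
finger_gap: 11.5
t 4.875 at [ 494.1 -239.9  153.6] yaw -13.67 F [-6.  -0.1  0.4] gap 11.5
shift m [0.0005 0.0355 0.0884] turn 0.03
expected unmoved [array([[409., 228.]]), array([[268., 286.]])]
expected unmoved [array([[399., 284.]]), array([[239., 246.]])]
```

View pics/tilt2.png

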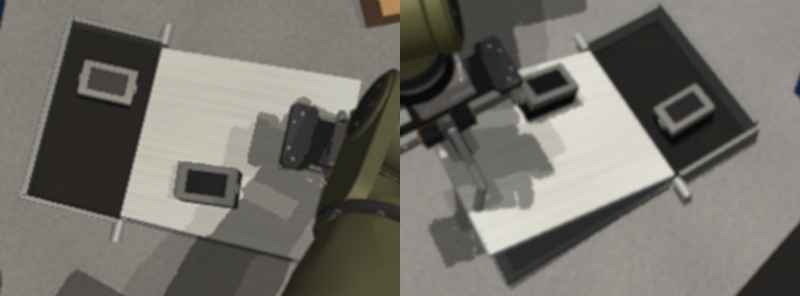

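The +x case is now in the trough (top pixel about (333,215)); the other still stands on the board, about where expected. Hold briefly, then lower along the arc.

```bash
python3 -m handwheel '[[0,0,0,0],[0,0,0,0],[0,0,0,0],[0,0.0028,0.005,0],[0,0.0058,0.0107,0]]'
python3 -m handwheel '[[0,0.0022,0.004,0],[0,0.0045,0.0082,0],[0,0.0087,0.0164,0],[0,0.0126,0.0248,0],[0,0.0162,0.0334,0]]'
python3 d.py 485.7 -274.1 65.1 -13.7
```

```text
clock: 5.6
eef_pos: [492.8, -245.6, 143.9]
eef_rot: [-3.138, 0.006, -0.238]
wrist_force: [-8.7, -0.2, 7.0]
finger_gap: 11.3
clock: 6.22
eef_pos: [489.1, -260.8, 111.0]
eef_rot: [-3.138, 0.005, -0.238]
wrist_force: [-5.2, 5.0, 5.4]
finger_gap: 11.5
t 6.225 at [ 489.1 -260.8  111. ] yaw -13.66 F [-5.2  5.   5.4] gap 11.5
shift m [0.0001 0.0139 0.0459] turn 0.04
```

```bash
python3 -m handwheel '[[0,0.003,0.0087,0],[0,0.006,0.0185,0],[0,0.0088,0.0275,0],[0,0.0115,0.0365,0],[0,0.0133,0.044,0]]'
python3 -m handwheel '[[0,0.0003,0.001,0],[0,0.0006,0.002,0],[0,0.0006,0.002,0]]'
python3 d.py 485.7 -274.1 65.1 -13.7
```

```text
clock: 6.85
eef_pos: [486.0, -273.6, 67.5]
eef_rot: [-3.137, 0.005, -0.239]
wrist_force: [-5.9, 1.8, 6.4]
finger_gap: 11.4
clock: 7.22
eef_pos: [485.9, -273.9, 66.0]
eef_rot: [-3.137, 0.005, -0.239]
wrist_force: [-5.7, 2.7, 2.1]
finger_gap: 11.3
t 7.225 at [ 485.9 -273.9   66. ] yaw -13.68 F [-5.7  2.7  2.1] gap 11.3
shift m [-0.0001  0.0002  0.0009] turn 0.02
```

```bash
python3 -m handwheel '[[0,0,0.002,0],[0,0,0.002,0]]'
python3 -m handwheel '[[0,0,0,0],[0,0,0,0],[0,0,0,0],[0,0,0,0]]' 0.4
python3 -m handwheel '[[0,0,-0.03,0],[0,0,-0.08,0],[0,0.04,-0.13,0],[0,0.09,-0.16,0],[0,0.14,-0.16,0]]' 0.25
python3 - <<'E'
from h import *
im=cams.camera("top")[:,:,::-1]; cv2.imwrite("pics/top3.png",im)
sc=cams.camera("scene")[:,:,::-1]; cv2.imwrite("pics/scene3.png",sc)
for n,im,s in(("top",im,(408,288)),("scene",sc,(233,263))):
    m=(im.max(2)<75).astype(np.uint8); l,k,st,ce=cv2.connectedComponentsWithStats(m)
    i=min((i for i in range(1,l) if 200<st[i][4]<600),key=lambda i:np.hypot(*(ce[i]-s)))
    ys,xs=np.where(k==i); print(n,ce[i],st[i],cv2.minAreaRect(plane(n,np.c_[xs,ys],71)[:,:2].astype(np.float32)))
a=[cv2.resize(im[y:y+150,x:x+200],(400,300),interpolation=cv2.INTER_CUBIC) for im,(x,y) in((cv2.imread("pics/top3.png"),(300,200)),(sc,(140,200)))]
cv2.imwrite("pics/z3.png",np.hstack(a))
E
```

```text
clock: 7.48
eef_pos: [485.9, -274.1, 64.8]
eef_rot: [-3.137, 0.004, -0.239]
wrist_force: [-7.9, -0.8, 4.6]
finger_gap: 10.8
clock: 7.98
eef_pos: [486.0, -274.1, 64.9]
eef_rot: [-3.137, 0.004, -0.239]
wrist_force: [-0.4, 0.7, 0.2]
finger_gap: 47.9
clock: 8.6
eef_pos: [453.7, -412.9, 227.4]
eef_rot: [-3.14, -0.0, -0.238]
wrist_force: [0.3, 0.4, -0.8]
finger_gap: 70.4
top [408.23353293 287.4251497 ] [396 279  26  18 334] ((467.25, -121.22701263427734), (47.60371017456055, 26.406452178955078), 80.98176574707031)
scene [231.11744966 259.66778523] [218 249  27  22 298] ((465.7945861816406, -120.48388671875), (49.541324615478516, 28.400293350219727), 80.96524810791016)
```

View pics/z3.png

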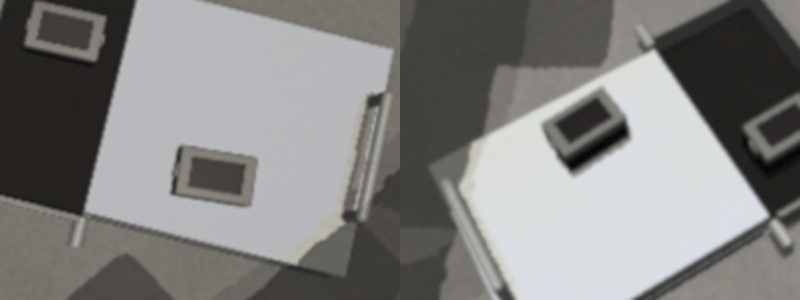

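Board level, held case unmoved at (466.6, −120.8), long axis at 81°; the other lies in the trough. Go above it.

```bash
python3 d.py 466.6 -120.8 52 81
```

```text
t 8.7 at [ 451.8 -414.6  224.1] yaw -13.9 F [-0.2  0.8 -0.9] gap 70.3
shift m [-0.0555 -0.2881  0.1734] turn -94.9
```

```bash
python3 -m handwheel '[[-0.01,-0.05,0,-10],[-0.02,-0.1,0,-20],[-0.03,-0.15,0,-30],[-0.04,-0.2,0,-40],[-0.0465,-0.24,0,-50]]' 0.25
python3 d.py 466.6 -120.8 52 81
```

```text
clock: 9.32
eef_pos: [464.1, -168.0, 225.2]
eef_rot: [-3.136, -0.001, 0.637]
wrist_force: [0.1, -0.1, 0.0]
finger_gap: 70.2
t 9.325 at [ 464.1 -168.   225.2] yaw 36.49 F [ 0.1 -0.1  0. ] gap 70.2
shift m [ 0.0299 -0.0355  0.1734] turn -44.51
```

```bash
python3 -m handwheel '[[0.01,-0.012,0.01,-10],[0.02,-0.024,0.02,-20],[0.03,-0.0355,0.04,-30],[0.03,-0.0355,0.06,-40],[0.03,-0.0355,0.08,-44.5]]'
python3 d.py 466.6 -120.8 52 81
```

```text
clock: 9.95
eef_pos: [466.8, -120.4, 144.7]
eef_rot: [-3.138, -0.004, 1.418]
wrist_force: [0.3, -0.3, 0.0]
finger_gap: 70.7
t 9.95 at [ 466.8 -120.4  144.7] yaw 81.27 F [ 0.3 -0.3  0. ] gap 70.7
shift m [-0.0009  0.0002  0.0927] turn 0.27
```

```bash
python3 -m handwheel '[[-0.001,0,0.035,0.3],[-0.001,0,0.065,0.3],[-0.001,0,0.085,0.3],[-0.001,0,0.0925,0.3],[-0.001,0,0.0925,0.3]]'
python3 -m handwheel '[[0,0,0,0],[0,0,0,0],[0,0,0,0],[0,0,0,0],[0,0,0,0]]' 1 25
python3 d.py 466.6 -120.8 52 81
```

```text
clock: 10.58
eef_pos: [466.4, -120.6, 52.4]
eef_rot: [-3.138, -0.005, 1.413]
wrist_force: [0.2, 0.1, -0.1]
finger_gap: 70.3
clock: 11.2
eef_pos: [466.6, -120.6, 52.8]
eef_rot: [-3.138, -0.004, 1.414]
wrist_force: [-2.0, -0.3, 7.1]
finger_gap: 47.6
t 11.2 at [ 466.6 -120.6   52.8] yaw 80.99 F [-2.  -0.3  7.1] gap 47.6
shift m [-0.0002  0.      0.0008] turn -0.01
```

```bash
python3 -m handwheel '[[0,0,0,0],[0,0,-0.01,0],[0,0,-0.035,0],[0,0,-0.065,0],[0,0,-0.1,0]]' 1 30
python3 d.py 465.5 350.6 30 160.5
```

```text
clock: 11.82
eef_pos: [466.5, -121.1, 154.0]
eef_rot: [-3.138, -0.005, 1.413]
wrist_force: [-0.1, 0.5, -2.6]
finger_gap: 47.7
t 11.825 at [ 466.5 -121.1  154. ] yaw 80.98 F [-0.1  0.5 -2.6] gap 47.7
shift m [ 0.4651 -0.0744  0.1264] turn -79.52
```

```bash
python3 -m handwheel '[[0.03,-0.005,0,-5],[0.075,-0.012,0,-13],[0.12,-0.019,0,-21],[0.165,-0.026,0,-29],[0.21,-0.034,0,-37]]'
python3 d.py 465.5 350.6 31 160.5
```

```text
clock: 12.45
eef_pos: [465.6, 93.1, 155.6]
eef_rot: [3.142, -0.006, 2.064]
wrist_force: [0.1, -0.8, -3.6]
finger_gap: 47.7
t 12.45 at [465.6  93.1 155.6] yaw 118.24 F [ 0.1 -0.8 -3.6] gap 47.7
shift m [0.2262 0.1218 0.1259] turn -42.26
```

```bash
python3 -m handwheel '[[0.045,0.024,0,-8],[0.09,0.048,0,-17],[0.135,0.073,0,-26],[0.18,0.097,0,-35],[0.21,0.113,0,-42]]'
python3 -m handwheel '[[0,0,0,0]]'
python3 d.py 465.5 350.6 31 160.5
```

```text
clock: 13.08
eef_pos: [465.3, 333.6, 157.2]
eef_rot: [3.138, -0.004, 2.802]
wrist_force: [0.6, -0.9, -2.2]
finger_gap: 47.4
clock: 13.2
eef_pos: [464.7, 335.3, 157.1]
eef_rot: [3.138, -0.005, 2.806]
wrist_force: [0.2, 0.7, -2.9]
finger_gap: 47.4
t 13.2 at [464.7 335.3 157.1] yaw 160.78 F [ 0.2  0.7 -2.9] gap 47.4
shift m [0.0037 0.0143 0.1262] turn 0.28
```

```bash
python3 -m handwheel '[[0.0037,0.0143,0.01,0],[0.0037,0.0143,0.035,0],[0.0037,0.0143,0.06,0],[0.0037,0.0143,0.08,0],[0.0037,0.0143,0.08,0]]'
python3 d.py 465.5 350.6 31 160.5
python3 - <<'E'
from h import *
a=[cv2.resize(cams.camera(n)[y:y+150,x:x+150,::-1],(400,400),interpolation=cv2.INTER_CUBIC) for n,(x,y) in(("top",(100,210)),("scene",(300,70)))]
cv2.imwrite("pics/tray.png",np.hstack(a))
E
```

```text
clock: 13.82
eef_pos: [465.1, 349.7, 75.6]
eef_rot: [3.14, -0.007, 2.804]
wrist_force: [0.2, -0.2, -2.1]
finger_gap: 47.9
t 13.825 at [465.1 349.7  75.6] yaw 160.68 F [ 0.2 -0.2 -2.1] gap 47.9
shift m [-0.0004  0.001   0.0446] turn 0.18
```

View pics/tray.png

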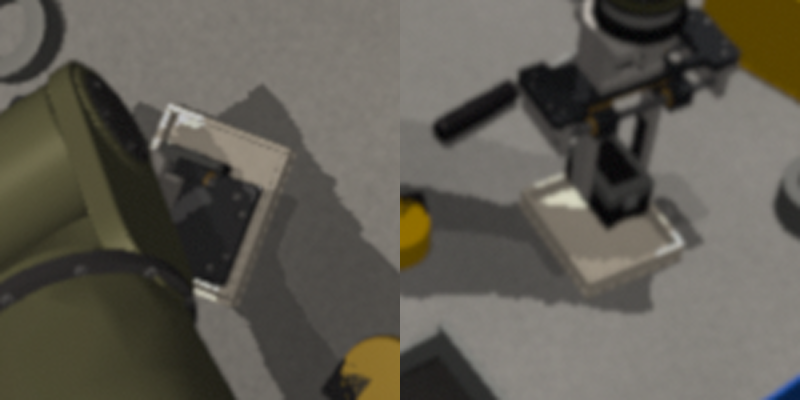

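The case hangs level and central, aligned over the tray (scene crop about (620,190)). Lower slowly until contact.

```bash
python3 -m handwheel '[[0,0.001,0.01,0],[0,0.001,0.02,0],[0,0.001,0.03,0],[0,0.001,0.036,0],[0,0.001,0.04,0]]'
python3 -m handwheel '[[0,0,0.001,0],[0,0,0.002,0],[0,0,0.003,0]]'
python3 d.py 465.5 350.6 31 160.5
```

```text
clock: 14.55
eef_pos: [466.1, 351.5, 37.3]
eef_rot: [3.138, -0.005, 2.805]
wrist_force: [-0.7, -0.2, -2.2]
finger_gap: 47.6
clock: 14.92
eef_pos: [466.2, 351.6, 34.4]
eef_rot: [3.137, -0.004, 2.805]
wrist_force: [-0.5, -0.1, -2.2]
finger_gap: 48.0
t 14.925 at [466.2 351.6  34.4] yaw 160.72 F [-0.5 -0.1 -2.2] gap 48.0
shift m [ 0.0003 -0.0012  0.0034] turn 0.22
```

```bash
python3 -m handwheel '[[0,0,0.001,0],[0,0,0.002,0],[0,0,0.003,0],[0,0,0.0035,0]]'
python3 -m handwheel '[[0,0,0.0007,0],[0,0,0.0014,0]]'
```

```text
clock: 15.42
eef_pos: [466.2, 351.6, 31.1]
eef_rot: [3.138, -0.004, 2.805]
wrist_force: [-3.0, -1.1, 4.9]
finger_gap: 47.7
clock: 15.68
eef_pos: [466.3, 351.7, 31.1]
eef_rot: [3.138, -0.004, 2.805]
wrist_force: [-8.9, -4.8, 20.4]
finger_gap: 47.9
```

```bash
python3 -m handwheel '[[0,0,0,0],[0,0,0,0]]'
python3 -m handwheel '[[0,0,0,0],[0,0,0,0],[0,0,0,0],[0,0,0,0]]' 0.33
python3 -m handwheel '[[0,0,-0.01,0],[0,0,-0.03,0],[0,0,-0.06,0],[0,0,-0.11,0],[0,0,-0.16,0]]'
python3 -m handwheel '[[-0.05,0,0,0],[-0.1,0,0,0],[-0.15,0,0,0],[-0.2,0,0,0],[-0.2,0,0,0]]'
python3 d.py 465.5 350.6 31 160.5
python3 - <<'E'
from h import *
a=[]
for n,(x,y) in(("top",(120,160)),("scene",(210,80))):
    im=cams.camera(n)[:,:,::-1]; cv2.imwrite(f"pics/{n}9.png",im)
    a.append(cv2.resize(im[y:y+200,x:x+260],(400,308),interpolation=cv2.INTER_CUBIC))
    m=(im.max(2)<75).astype(np.uint8); l,k,st,ce=cv2.connectedComponentsWithStats(m)
    s=proj(n,[465.5,350.6,49])[0]
    i=min((i for i in range(1,l) if 100<st[i][4]<1500),key=lambda i:np.hypot(*(ce[i]-s)))
    print(n,s,ce[i],st[i],plane(n,ce[i],49))
    print("trough top-case @z50",plane("top",(333,215),50))
cv2.imwrite("pics/end.png",np.hstack(a))
E
```

```text
clock: 15.92
eef_pos: [466.3, 351.7, 31.1]
eef_rot: [3.137, -0.004, 2.805]
wrist_force: [-1.1, -0.8, 2.1]
finger_gap: 47.7
clock: 16.42
eef_pos: [466.3, 351.8, 31.1]
eef_rot: [3.137, -0.004, 2.805]
wrist_force: [0.0, 0.5, 0.2]
finger_gap: 62.7
clock: 17.05
eef_pos: [466.5, 350.8, 193.4]
eef_rot: [3.137, -0.004, 2.805]
wrist_force: [0.4, 0.6, 0.7]
finger_gap: 62.8
clock: 17.68
eef_pos: [657.3, 282.7, 191.8]
eef_rot: [3.138, -0.004, 2.802]
wrist_force: [-0.6, -0.3, -0.9]
finger_gap: 62.8
t 17.675 at [657.3 282.7 191.8] yaw 160.56 F [-0.6 -0.3 -0.9] gap 62.8
shift m [ 0.2028 -0.0004  0.1616] turn 0.06
top [169.99516396 285.59354535] [332.0735786  214.75919732] [320 206  26  18 299] [[612.40527576  26.81027763  49.        ]]
trough top-case @z50 [[611.74404371  24.95629327  50.        ]]
scene [376.78906087 143.75176011] [377.05524862 143.86187845] [368 136  19  17 181] [[466.21248042 350.77596736  49.        ]]
trough top-case @z50 [[611.74404371  24.95629327  50.        ]]
```

View pics/end.png

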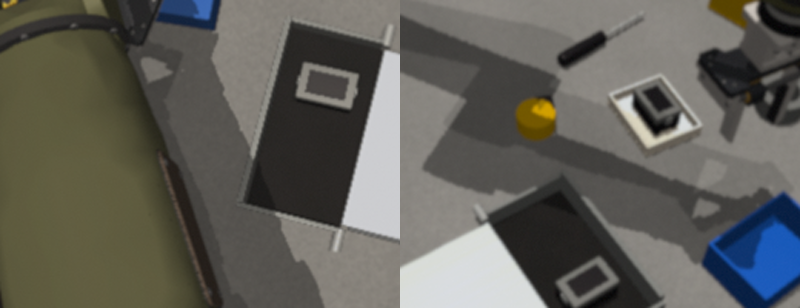

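The case stands flat, lid up, in the tray: (377,144) in the scene view, about 1 mm off centre. The other lies in the trough at ramp (50, 63) mm. The gripper is clear.

```bash
python3 -c "
from cell import manip; print(manip.sign_off())"
```

```text
the job is handed in; nothing more can be done
None
```

I tilted the ramp to about 20.6° (0.36 rad). The case on the +x side slid into the trough and the other held its place. I then lowered the board, moved the held case to the tray, released it on contact with the floor, pulled clear and handed the job in at about 18 s.

- **Held case:** the scene camera put it about 1 mm from the tray's centre, flat and lid up. The arm blocked the top camera's view of the tray, so only one camera confirms this.
- **Slid case:** it lies in the trough at about (50, 63) mm in the ramp's frame.
- **Robot:** the wrist force read near zero and the gripper was away from everything.

Two readings did not match what I expected:

- **Slide angle:** at about 18° both cases still seemed to be on the board. The slide only showed in the next look, at about 20.6°, well past the stated 6°.
- **Contact force:** it reached about 20 N as the case met the tray floor; I let it fall to about 2 N before releasing.

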